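# Set the stop leg of a label applicator to its length mark and close the cam lever

### The arm

A 7-joint arm with a two-finger parallel gripper is mounted at the origin on the work surface. World frame = base frame: x ahead of the robot, y to its left, z up, the work surface at z = 0. Lengths are in m, angles in rad, forces in N, time in s.
With the tool pointing down it reaches from about 0.35 to 0.9 m from the base axis. Payload 7.2 kg.
Tool frame: the origin (TCP) lies at the very end of the fingers, on their centre line; the grasp point (between the pads) lies bot.pinch_z behind it (bot.pinch_z is the distance from the TCP to the grasp point, in m); z points along the fingers, y is the line along which they close (so a half turn about z gives the same grasp; the last joint's range is limited). The gripper opens to 88 mm and grips with 3 to 60 N. Pads are 20 mm wide; open, the fingers measure 115 mm over their backs; the gripper's body (75 mm by 178 mm) begins 61 mm behind the grasp point.
Start: joints at [-1.329, 0.411, -0.013, 1.596, 0.006, 1.134, -0.082], TCP at [0.191, 0.595, 0.188] pointing down, gripper open.
Joint ranges: [-2.95, 2.95], [-0.29, 1.99], [-1.47, 1.44], [0.14, 2.54], [-1.03, 4.17], [0.13, 1.85], [-2.86, 2.86]. Speed limits (rad/s): [2.39, 2.39, 3.01, 3.01, 3.14, 3.14, 3.14].

### API

Orientations are given as a unit quaternion [x, y, z, w].
In Python, from station import get_obs, viewer, workorder, nets, bot gives the robot as it stands.
- The arm moves only by the shell command python3 -m crank 'ROWS' [OPENING] [FORCE]. ROWS is text: rows parted by semicolons, each of 6 numbers parted by spaces: the shift along the tool's x, y, z in cm, then the turn, a rotation vector about the tool's x, y, z in degrees. In form: tx ty tz wx wy wz; .... A call has 1 to 12 rows; each row is the pose to reach, as a shift and turn from the pose commanded when the call began, along the tool's axes at that moment; what a row does not reach only later rows make up. A row lasts 1/10 s, in which the tool goes at most 50 mm and 8.59 degrees, less where a joint would pass 70% of its speed; a pose out of reach is approached as far as the arm can. A call with a gripper value outside its range is refused whole. OPENING is the closure, from -1 (fully open) to 1 (shut), set as the call begins (- or left out, the last holds). The fingers move at their own pace and stop on an object; FORCE is the grip in N (left out, the last holds). Time passes only in rows, so rows that repeat a pose let the fingers close. It gives the time, the measured TCP pose, the force, the opening and the grip force at its end, in the units of the state.
- get_obs(): the state, without advancing time (a new reading comes with each control period).
- viewer.snapshot(name): name is "scene" or "top" or "wrist"; returns (picture, depth): 384x512x3 uint8, blue, green, red; 384x512 float32, m along the optical axis (not along the pixel's ray), 0 where there is no reading.
- viewer.camera_params(name): a dict with "fx", "fy", "cx", "cy" (pixels), "rvec" (rotation vector, rad) and "tvec" (3), from world to camera coordinates, as OpenCV has them. Camera axes: x right, y down, z forward; pixel columns grow to the right and rows downward; lengths in m; the calibration is good to about 2 mm. The wrist camera is an equidistant fisheye: a pixel r from the principal point sees the ray r / f radians off the axis. A picture is of the moment at which its call begins: read the wrist's pose just before it. camera_params takes no time and is no camera call; for the wrist camera it gives the pose at the moment of the call.
- workorder.hand_in(): hands the job in; it is judged then, once.
Trained networks look in the newest picture that a camera, given by its name, has taken for a name from the list of things; names that differ only in an ending like _2 or _b are one class to them, and where a whole thing is asked for, a point or a joint stands for the part that bears it (a point fixed in the world has none). Each returns a list of dicts, best first, with "confidence" (0 to 1); they miss things now and then, are a little off and sometimes report something else, mostly with a low value. They report only what shows in the picture. A call takes as long as a camera call.
- nets.regions_of(thing, camera): "pixels" (384x512 bool, what is visible of it) and "bbox" ([left, top, width, height] in pixels, round what is visible of it).
- nets.mark_of(thing, camera): "centre" ([column, row] in pixels: a listed point, or the origin of a listed thing).
The state is a dict: "time_s": time; "qpos": joint angles; "joint_velocities": joint speeds; "effort": joint torques, N m; "ee_pos": TCP position; "tcp_rot": TCP orientation; "contact_force": force on the tool from outside, world axes, zero at the start; "wrist_torque": the same for the moment, N m; "grip_width": finger opening in m; "grasp_force": force on a finger pad.
Only numpy, scipy, OpenCV 4.12 (cv2) and the standard library are available. Lean on these libraries where they do the work, as an engineer would, in place of code of your own. Each camera call takes 0.05 s, during which the arm holds its last target. There are 200 camera calls.

### The job

Pull the blue parking cap fully up so that the leg is free, then push the spring-loaded stop leg along its channel until its yellow pointer stands at the white line of the red length mark. While holding the leg there, and not before it is there, slide the red cam lever fully closed with the leg kept on the mark, and finish still holding the leg at the mark with the lever closed and the cap up: do not let go. Leave the label roll, jar, bottle, carton, wrench and cardboard core alone.

Things in the scene. Friction and masses are not known exactly. Their poses are not given: they have to be found in the camera images.
- rig: Fixed stop rig: dark steel base plate 180 x 330 x 10 mm (x -75..105, y -200..130) with an aluminium channel along y (44 mm wide, top 30 mm high). Origin on the table, on the channel's centre line. z up; +y: the way the leg slides out; +x: the side of lever and scale ledge. Yawed at most 0.35 rad from the world axes. All heights in this list are above the table.
- cap (a joint): Parking plunger's pull cap, 0 = pressed down (its pin blocks the leg), 0.016 m = fully up; slides straight up, held anywhere by a detent friction of about 4 N.
- cap_grip (a point): Centre of the blue cylindrical cap, 26 mm diameter, 26 mm tall, at height 79 mm when down, at rig x = 0, y = -150 mm. Below the cap a steel neck (18 mm diameter) stands on a grey bridge 68 x 26 mm whose top is 46 mm high, so there is free space around the cap down to 46 mm.
- leg_head: Sliding leg with its head, axes as the rig's, origin at the rig's when home; slides along rig +y up to 140 mm. Aluminium cross plate, x -55..55, 34 to 92 mm high, 8 thick; its pushing face looks to -y and lies at y = -40 mm; a black boss stands on it. Push it to +y with the sides of open fingers either side of boss and lever, then close them along x on boss and lever.
- leg_boss (a point): Centre of the black boss, 20 mm (x) x 30 mm (y), 64 mm high, 15 mm to -y of the pushing face; its -x face is the fixed side against which lever and leg are pinched.
- lever (a joint): Red cam lever, slides along rig -x toward the boss: 0 = open, 0.015 m = fully closed; friction about 4 N, stays where left. It travels with the leg.
- lever_pad (a point): Centre of the lever's red upright pad (8 mm thick along x, 28 mm along y, 40 to 88 mm high; tab on top to 92 mm), 64 mm high. Open it stands 32 mm to +x of the boss centre (outer face 36 mm), closed 17 mm (outer face 21 mm): boss and lever together are 46 mm wide when open, 31 mm when closed.
- leg_index (a point): Tip of the leg's yellow pointer, 78 mm to +x of the boss centre, 36 mm high, level in y with the pushing face. A spring always pulls the leg home (rig -y), with 2.4 N at home to 4.5 N at full travel, even with the lever closed: it goes home if not held. With the cap down it is blocked after about 1 mm.
- mark_line (a point): White line on top of the red length mark (24 x 10 x 14 mm clip) on the scale ledge, 35 mm high, at rig x = 93 mm; fixed relative to the rig, its axes are the rig's axes. The leg is at its mark when pointer tip and line have the same y along the rig (about 50 to 110 mm from home).
- label_roll_mid (a point): Centre of a loose paper label roll, 90 mm diameter, 50 mm tall, beyond the rig.
- jar_mid (a point): Centre of a loose amber jar, 56 mm diameter, 70 mm tall, beyond the rig.
- bottle_mid (a point): Centre of a loose white bottle with green cap, 60 mm diameter, 120 mm tall, on the left.
- carton_mid (a point): Centre of a loose cardboard carton 90 x 120 x 70 mm, on the left.
- wrench_mid (a point): Point on a loose wrench lying on the right of the table, about 8 mm high.
- core_mid (a point): Centre of a loose cardboard core ring, 80 mm diameter, 50 mm tall, on the right.

How it is judged:
On the way, in this order (a step that is already met when the one before it is completed fails the run):
1. the parking cap is pulled up (value of joint cap above 0.012 m), for 0.2 s.
2. the leg is held at the mark while the lever is still open (y of leg_index in the frame of mark_line between -0.004 and 0.004 m and value of joint lever below 0.005 m and contact force between the fingers and leg_head above 1 N), for 0.2 s.
3. the lever is closed with the leg held at the mark (y of leg_index in the frame of mark_line between -0.004 and 0.004 m and value of joint lever above 0.0125 m and contact force between the fingers and leg_head above 2 N), for 0.2 s.
At the end, for the whole second after the job is handed in: The cap is up (at least 12 of 16 mm), the leg's pointer is within 4 mm of the mark's line and still, the lever is closed (at least 12.5 of 15 mm), and the fingers are still holding the leg head with more than 2 N (all of step 3 and value of joint cap above 0.012 m and linear speed of leg_head below 0.01 m/s); the arm keeps its last pose, push and grip.
It fails at once if the lever is slid closed while the leg is away from the mark, or the leg leaves the mark with the lever closed (over 10 mm off with the lever more than 8 mm in) (value of joint lever above 0.008 m and (y of leg_index in the frame of mark_line below -0.01 m or y of leg_index in the frame of mark_line above 0.01 m)).
It fails at once if a bystander is moved more than 20 mm (distance of any of label_roll_mid, jar_mid, bottle_mid, carton_mid, wrench_mid, core_mid from where it was at the start of the episode above 0.02 m).
It also fails if it takes over 45 s, if anything falls off the work surface, if the arm or the gripper's body presses on something with over 40 N, if the wrist force passes 120 N, or if a joint passes its speed limit or range.

## Working session

There is one attempt and no reset: what is moved stays moved. The work goes in short steps, Python scripts to look and compute and a shell command to move; the robot and the scene stay as the last step left them, time stands still between calls to the robot, and variables do not carry over. Pictures are saved under pics/ and viewed, at most 10 in all, crops included, and the job is handed in when it is done.

```bash
mkdir -p pics; ls; cat > h.py <<'E'
import numpy as np,cv2
from scipy.spatial.transform import Rotation as R
from station import get_obs, viewer, workorder, nets, bot
def ray(cam,px):
    p=viewer.camera_params(cam);Rm=cv2.Rodrigues(np.array(p["rvec"],float))[0];t=np.array(p["tvec"],float).ravel()
    x=(px[0]-p["cx"])/p["fx"];y=(px[1]-p["cy"])/p["fy"]
    if cam=="wrist":
        r=np.hypot(x,y);s=np.sin(r)/r if r>1e-9 else 1;d=np.array([x*s,y*s,np.cos(r)])
    else: d=np.array([x,y,1.])
    return -Rm.T@t, Rm.T@d
def at_z(cam,px,z):
    o,d=ray(cam,px);return o+d*(z-o[2])/d[2]
def totool(dp):
    return R.from_quat(get_obs()["tcp_rot"]).inv().apply(dp)*100
E
python3 - <<'E'
from h import *
o=get_obs();print(o["ee_pos"],o["tcp_rot"],bot.pinch_z, R.from_quat(o["tcp_rot"]).as_matrix().round(3))
H=dict(cap_grip=.079,leg_boss=.064,lever_pad=.064,leg_index=.036,mark_line=.035,rig=0,label_roll_mid=.025,jar_mid=.035,bottle_mid=.06,carton_mid=.035,wrench_mid=.008,core_mid=.025)
for c in("top","scene"):
    im,_=viewer.snapshot(c);cv2.imwrite(f"pics/{c}0.png",im)
    for n,z in H.items():
        for r in nets.mark_of(n,c)[:1]: print(c,n,np.round(r["centre"]),round(r["confidence"],2),at_z(c,r["centre"],z).round(4))
E
```

```text
pics
[0.19041397 0.59467319 0.18701347] [ 1.54283040e-01  9.88026349e-01 -8.20672670e-04 -6.46888802e-05] 0.0187 [[-0.952  0.305 -0.   ]
 [ 0.305  0.952 -0.002]
 [-0.    -0.002 -1.   ]]
top cap_grip [293. 228.] 0.49 [ 0.4932 -0.1059  0.079 ]
top leg_boss [262. 221.] 0.92 [ 0.5136 -0.0112  0.064 ]
top lever_pad [119. 192.] 0.55 [0.5998 0.4482 0.064 ]
top leg_index [265. 194.] 0.61 [ 0.6044 -0.021   0.036 ]
top mark_line [292. 224.] 0.43 [ 0.5103 -0.109   0.035 ]
top rig [248. 213.] 0.89 [0.5477 0.0338 0.    ]
top label_roll_mid [299. 172.] 0.93 [ 0.6853 -0.1324  0.025 ]
top jar_mid [242. 167.] 0.67 [0.6967 0.0591 0.035 ]
top bottle_mid [109. 253.] 0.77 [0.4071 0.4628 0.06  ]
top carton_mid [118. 189.] 0.87 [0.6164 0.4611 0.035 ]
top wrench_mid [404. 254.] 0.71 [ 0.4195 -0.4725  0.008 ]
top core_mid [369. 193.] 0.8 [ 0.6165 -0.3647  0.025 ]
scene cap_grip [234. 156.] 0.49 [ 0.5049 -0.1046  0.079 ]
scene leg_boss [260. 172.] 0.84 [ 0.5262 -0.0162  0.064 ]
scene lever_pad [254. 178.] 0.64 [ 0.5511 -0.0267  0.064 ]
scene leg_index [253. 198.] 0.75 [ 0.5998 -0.0143  0.036 ]
scene mark_line [258. 173.] 0.67 [ 0.5119 -0.0272  0.035 ]
scene rig [277. 194.] 0.77 [0.5432 0.044  0.    ]
scene label_roll_mid [202. 212.] 0.9 [ 0.6852 -0.1399  0.025 ]
scene jar_mid [263. 235.] 0.91 [0.7042 0.0537 0.035 ]
scene bottle_mid [426. 187.] 0.96 [0.4179 0.4577 0.06  ]
scene carton_mid [414. 248.] 0.56 [0.6082 0.4611 0.035 ]
scene wrench_mid [142. 119.] 0.77 [ 0.4174 -0.4737  0.008 ]
scene core_mid [145. 173.] 0.89 [ 0.6153 -0.3595  0.025 ]
```

View crop.

```bash
python3 - <<'E'
import cv2,numpy as np
a=cv2.imread('pics/top0.png')[140:270,200:340];b=cv2.imread('pics/scene0.png')[110:260,190:340]
a=cv2.resize(a,(390,360),interpolation=2);b=cv2.resize(b,(400,360),interpolation=2)
cv2.imwrite('pics/c0.png',np.hstack([a,b]))
E
```

```text
(no output)
```

View pics/c0.png

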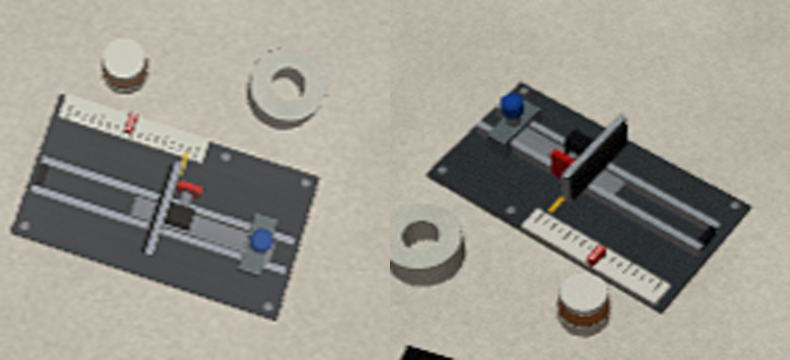

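```bash
python3 - <<'E'
from h import *
f=lambda x,y,z:at_z("top",(200+x*140/390,140+y*130/360),z)[:2]
A,B,C,D=[f(*p,.01) for p in((60,95),(318,178),(275,320),(12,234))]
print(A,B,C,D); y=(A-B)+(D-C);th=np.arctan2(-y[0],y[1]);cen=(A+B+C+D)/4
rx=np.array([np.cos(th),np.sin(th)]);ry=np.array([-rx[1],rx[0]])
o=cen-.015*rx+.035*ry;m=f(131,124,.035)
print("yaw",th,"org",o,"mark rig",(m-o)@rx,(m-o)@ry)
cap=o-.15*ry;print("cap",cap, f(262,240,.079))
# cap grasp above
ob=get_obs();cur=R.from_quat(ob["tcp_rot"])
for s in(1,-1):
    M=np.column_stack([np.cross([*(s*rx),0],[0,0,-1]),[*(s*rx),0],[0,0,-1]])
    print("rotvec deg",(cur.inv()*R.from_matrix(M)).as_rotvec(degrees=True).round(1))
for w in ((.34,.42,.187),(.45,.15,.187),(.48,0,.187),(*cap,.16)): print(totool(np.array(w)-ob["ee_pos"]).round(1))
E
```

```text
[0.67650473 0.12669305] [ 0.57901195 -0.18424481] [ 0.41035313 -0.13123301] [0.50590501 0.17773117]
yaw -0.30189293411855966 org [0.53902856 0.03511366] mark rig 0.09140460651158501 0.03321561651874821
cap [ 0.49442935 -0.10810265] [ 0.49608844 -0.10887754]
rotvec deg [ 0.   0.  89.5]
rotvec deg [ -0.    0.  -90.5]
[-19.6 -12.1   0.1]
[-38.3 -34.5   0.1]
[-45.7 -47.9   0.1]
[-50.4 -57.7   2.8]
```

```bash
python3 -m crank '-3.5 -2 0 0 0 6;-7 -4 0 0 0 12;-10.5 -6.5 0 0 0 18;-14 -9 0 0 0 24;-17.5 -12 0 0 0 30;-21 -15.5 0 0 0 36;-24.5 -19 0 0 0 42;-28 -22.5 0 0 0 48;-31 -26 0 0 0 54;-34 -29.5 0 0 0 60;-37 -33 0 0 0 66;-38.3 -34.5 0 0 0 69' -1; python3 - <<'E'
from h import *
o=get_obs();print(totool(np.array([.495,-.1085,.16])-o["ee_pos"]).round(2));th=-.302
rx=[np.cos(th),np.sin(th),0];M=np.column_stack([np.cross(rx,[0,0,-1]),rx,[0,0,-1]])
print((R.from_quat(o["tcp_rot"]).inv()*R.from_matrix(M)).as_rotvec(degrees=True).round(1))
E
```

```text
time_s: 2.5
ee_pos: [0.4515, 0.1457, 0.1883]
tcp_rot: [0.69, 0.724, 0.0, 0.001]
contact_force: [0.5, 0.7, 0.1]
grip_width: 0.0881
grasp_force: 0.0
[-25.6    3.12   2.85]
[ 0.1  0.  20.1]
```

```bash
python3 -m crank '-4 0.5 0 0 0 3;-8 1 0 0 0 6;-12 1.5 0 0 0 10;-16 2 0 0 0 14;-20 2.5 0.5 0 0 18;-23.5 3 1 0 0 20;-25.6 3.1 2 0 0 20;-25.6 3.1 2 0 0 20;-25.6 3.1 2 0 0 20'; python3 - <<'E'
from h import *
im,d=viewer.snapshot("wrist");cv2.imwrite("pics/w1.png",im)
o=get_obs();print(o["ee_pos"])
for n,z in dict(cap_grip=.079,leg_boss=.064,lever_pad=.064,leg_index=.036,mark_line=.035).items():
    for r in nets.mark_of(n,"wrist")[:2]: print(n,np.round(r["centre"]),round(r["confidence"],2),at_z("wrist",r["centre"],z).round(4))
h=cv2.cvtColor(im,40)
m=(h[...,0]>105)&(h[...,0]<130)&(h[...,1]>150)&(h[...,2]>50);ys,xs=np.nonzero(m);print(len(xs),xs.mean(),ys.mean(),at_z("wrist",(xs.mean(),ys.mean()),.09))
E
```

```text
time_s: 3.4
ee_pos: [0.4956, -0.1033, 0.1677]
tcp_rot: [0.803, 0.597, -0.0, -0.0]
contact_force: [0.4, 0.3, 0.2]
grip_width: 0.0879
grasp_force: 0.0
[ 0.49574867 -0.10257325  0.16785943]
cap_grip [258. 189.] 0.83 [ 0.4958 -0.1052  0.079 ]
leg_boss [258.  90.] 0.67 [ 0.5244 -0.0115  0.064 ]
leg_boss [330.  80.] 0.64 [ 0.598  -0.0198  0.064 ]
lever_pad [290.  91.] 0.87 [ 0.5544 -0.0206  0.064 ]
leg_index [329.  81.] 0.93 [ 0.6033 -0.0208  0.036 ]
mark_line [342.  19.] 0.54 [0.6401 0.0458 0.035 ]
653 243.32771822358347 197.71056661562022 [ 0.48066861 -0.10689505  0.09      ]
```

View pics/w1.png

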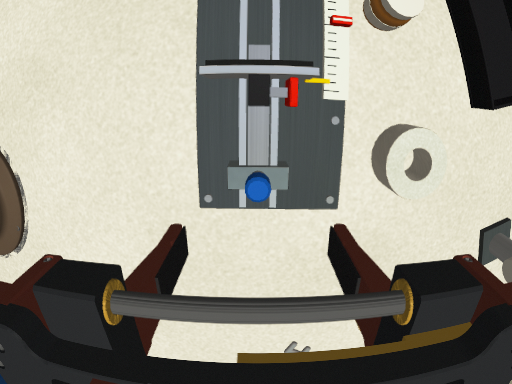

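```bash
python3 -m crank '-.3 0 3 0 0 0;-.3 0 6 0 0 0;-.3 0 9 0 0 0;-.3 0 10.6 0 0 0;-.3 0 10.6 0 0 0;-.3 0 10.6 0 0 0' && python3 -m crank '0 0 0 0 0 0;0 0 0 0 0 0;0 0 0 0 0 0;0 0 0 0 0 0;0 0 0 0 0 0;0 0 0 0 0 0;0 0 0 0 0 0;0 0 0 0 0 0' 1 25
```

```text
time_s: 4.3
ee_pos: [0.495, -0.1066, 0.0623]
tcp_rot: [0.802, 0.597, -0.0, 0.0]
contact_force: [-0.1, 0.1, 0.3]
grip_width: 0.088
grasp_force: 0.0
time_s: 5.1
ee_pos: [0.4947, -0.1068, 0.0618]
tcp_rot: [0.803, 0.597, -0.0, -0.0]
contact_force: [-0.3, -0.3, 0.4]
grip_width: 0.0271
grasp_force: 0.0
```

```bash
python3 -m crank '0 0 0 0 0 0;0 0 0 0 0 0;0 0 0 0 0 0' && python3 -m crank '0 0 -.4 0 0 0;0 0 -.8 0 0 0;0 0 -1.2 0 0 0;0 0 -1.6 0 0 0;0 0 -1.75 0 0 0;0 0 -1.75 0 0 0;0 0 -1.75 0 0 0;0 0 -1.75 0 0 0'
```

```text
time_s: 5.4
ee_pos: [0.4947, -0.1068, 0.0618]
tcp_rot: [0.803, 0.597, -0.0, -0.0]
contact_force: [-0.6, 0.1, -0.5]
grip_width: 0.0036
grasp_force: 0.0
time_s: 6.2
ee_pos: [0.4946, -0.1068, 0.0792]
tcp_rot: [0.803, 0.597, -0.0, -0.0]
contact_force: [-0.0, 0.4, 0.6]
grip_width: 0.0001
grasp_force: 0.0
```

```bash
python3 - <<'E'
from h import *
for c in("top","scene","wrist"):
    im,_=viewer.snapshot(c);cv2.imwrite(f"pics/{c}2.png",im)
t=cv2.resize(cv2.imread('pics/top2.png')[150:260,210:350],(400,314),interpolation=2);b=cv2.resize(cv2.imread('pics/scene2.png')[110:220,190:330],(400,314),interpolation=2)
cv2.imwrite('pics/c2.png',np.hstack([t,b]))
E
```

```text
(no output)
```

View pics/c2.png

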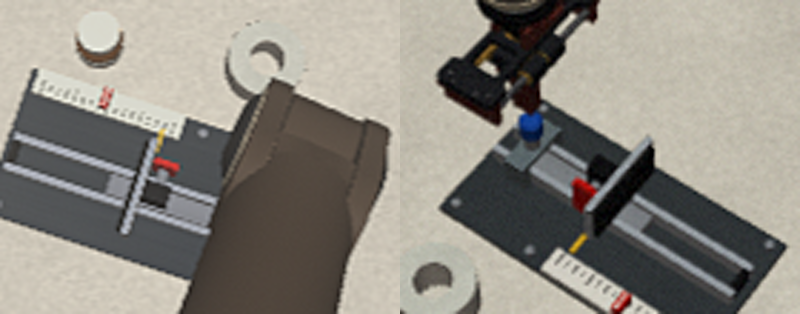

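View pics/wrist2.png

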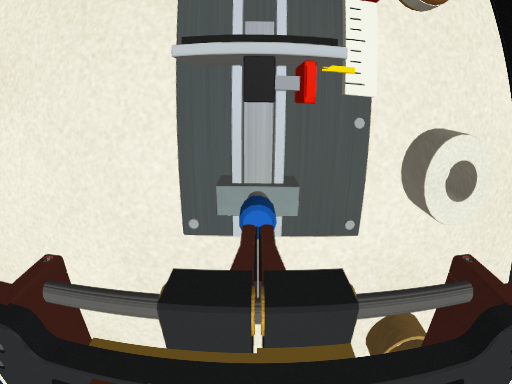

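```bash
python3 - <<'E'
from h import *
o=get_obs();print(o["ee_pos"])
im,d=viewer.snapshot("wrist")
p=viewer.camera_params("wrist");print({k:np.round(v,4) for k,v in p.items()})
def P(cam,X):
    p=viewer.camera_params(cam);Rm=cv2.Rodrigues(np.array(p["rvec"],float))[0];c=Rm@X+np.array(p["tvec"]).ravel()
    if cam=="wrist":
        th=np.arctan2(np.hypot(c[0],c[1]),c[2]);u=c[:2]/np.hypot(c[0],c[1])*th
    else:u=c[:2]/c[2]
    return np.array([p["cx"]+p["fx"]*u[0],p["cy"]+p["fy"]*u[1]]).round(1),c.round(3)
for c in("wrist","scene","top"):print(c,P(c,o["ee_pos"]),P(c,np.array([.495,-.106,.092])))
def pt(cam,px,d):
    o,r=ray(cam,px);p=viewer.camera_params(cam);Rm=cv2.Rodrigues(np.array(p["rvec"],float))[0]
    return o+r*d[int(px[1]),int(px[0])]/(Rm@r)[2]
for px in((258,207),(257,215),(257,228),(251,235),(262,245),(230,205),(290,205),(195,225),(255,75)):print(px,pt("wrist",px,d).round(4))
im,d=viewer.snapshot("scene")
for px in((236,153),(236,158),(235,145),(232,150),(234,156)):print("scene",px,im[px[1],px[0]],pt("scene",px,d).round(4))
E
```

```text
[ 0.4946573  -0.10678281  0.07918915]
{'fx': np.float64(297.3186), 'fy': np.float64(297.3186), 'cx': np.float64(257.44), 'cy': np.float64(191.5873), 'rvec': array([-2.8124,  0.4147,  0.0628]), 'tvec': array([-0.5048,  0.0364,  0.3   ])}
wrist (array([257. , 221.1]), array([-0.   ,  0.021,  0.212])) (array([257.1, 227.4]), array([-0.   ,  0.024,  0.2  ]))
scene (array([234.9, 153.3]), array([-0.075, -0.117,  1.403])) (array([234.9, 151. ]), array([-0.074, -0.123,  1.392]))
top (array([293.4, 227.1]), array([0.128, 0.116, 1.144])) (array([293.6, 226.6]), array([0.127, 0.113, 1.131]))
(258, 207) [ 0.4996 -0.0926  0.0906]
(257, 215) [ 0.4976 -0.0972  0.0923]
(257, 228) [ 0.498  -0.0959  0.1164]
(251, 235) [ 0.4953 -0.0936  0.1289]
(262, 245) [ 0.5009 -0.0953  0.1406]
(230, 205) [ 0.4732 -0.1005  0.0448]
(290, 205) [ 0.5207 -0.1145  0.0457]
(195, 225) [ 0.4275 -0.12    0.0143]
(255, 75) [ 0.5225 -0.0101  0.0856]
scene (236, 153) [151  68  26] [ 0.4994 -0.101   0.0898]
scene (236, 158) [61 22  4] [ 0.504  -0.1004  0.0702]
scene (235, 145) [ 7 17 30] [ 0.5049 -0.0993  0.1375]
scene (232, 150) [145 105  82] [ 0.4944 -0.1155  0.0919]
scene (234, 156) [63 26  7] [ 0.5074 -0.1047  0.0834]
```

```bash
cat >> h.py <<'E'
def cloud(cam):
    im,d=viewer.snapshot(cam);p=viewer.camera_params(cam);Rm=cv2.Rodrigues(np.array(p["rvec"],float))[0];t=np.array(p["tvec"],float).ravel()
    v,u=np.mgrid[:384,:512];x=(u-p["cx"])/p["fx"];y=(v-p["cy"])/p["fy"]
    if cam=="wrist":
        r=np.hypot(x,y);x,y=[a*np.tan(r)/np.maximum(r,1e-9) for a in(x,y)]
    C=np.stack([x*d,y*d,d],-1);return im,d,(C-t)@Rm
def rigc(X,org=(.539,.0351),th=-.302):
    X=np.array(X)-[*org,0];c,s=np.cos(th),np.sin(th);return np.stack([c*X[...,0]+s*X[...,1],-s*X[...,0]+c*X[...,1],X[...,2]],-1)
E
python3 - <<'E'
from h import *
for c in("wrist","scene"):
    im,d,X=cloud(c);Y=rigc(X)*1000
    if c=="wrist":
        for v in range(190,262,4):print(v,im[v,257],Y[v,257].round(),Y[v,263].round())
    else:
        for v in range(140,164):print(v,im[v,235],Y[v,235].round())
print(rigc(get_obs()["ee_pos"])*1000)
E
```

```text
190 [144 144 129] [  -0. -136.   46.] [   5. -136.   45.]
194 [75 79 81] [  -0. -136.   55.] [   5. -137.   51.]
198 [87 44 14] [  -0. -133.   75.] [   4. -133.   73.]
202 [91 45 14] [  -0. -132.   85.] [   4. -133.   82.]
206 [167  84  21] [  -0. -133.   90.] [   4. -134.   88.]
210 [182  92  24] [  -0. -136.   91.] [   4. -135.   92.]
214 [196 100  26] [  -0. -138.   91.] [   4. -138.   92.]
218 [196 101  26] [  -0. -141.   92.] [   4. -141.   92.]
222 [197  99  27] [  -0. -144.   91.] [   4. -144.   91.]
226 [153  80  28] [  -0. -147.   92.] [   3. -136.  117.]
230 [108  59  25] [  -0. -137.  119.] [   3. -136.  122.]
234 [109  61  27] [  -0. -137.  124.] [   3. -136.  128.]
238 [90 65 50] [  -0. -138.  129.] [   3. -136.  131.]
242 [122 135 138] [  -0. -138.  134.] [   3. -136.  136.]
246 [116 128 133] [  -0. -137.  140.] [   3. -136.  142.]
250 [120 134 137] [  -0. -137.  144.] [   3. -136.  146.]
254 [121 136 138] [  -0. -137.  147.] [   3. -136.  150.]
258 [118 132 135] [  -0. -138.  151.] [   3. -136.  153.]
140 [ 9 12 22] [  27. -119.  198.]
141 [13 16 35] [   7. -137.  158.]
142 [14 16 34] [   6. -139.  150.]
143 [11 15 35] [   9. -136.  151.]
144 [18 18 38] [   6. -140.  139.]
145 [12 17 33] [   9. -137.  140.]
146 [14 14 34] [   8. -139.  133.]
147 [14 14 35] [   8. -139.  128.]
148 [ 0  7 32] [  10. -137.  127.]
149 [22 19 38] [  11. -137.  123.]
150 [85 41 29] [   9. -139.  115.]
151 [148  63  16] [  -1. -149.   90.]
152 [146  63  17] [   4. -144.   94.]
153 [143  61  18] [   6. -143.   93.]
154 [136  56  16] [   6. -143.   87.]
155 [125  57  26] [  10. -140.   89.]
156 [66 28  8] [  11. -139.   87.]
157 [66 29 10] [  11. -140.   81.]
158 [64 27 13] [   9. -142.   71.]
159 [61 38 32] [  12. -139.   72.]
160 [54 55 59] [  10. -142.   62.]
161 [56 55 59] [  10. -143.   55.]
162 [67 66 65] [   8. -144.   47.]
163 [108 104  92] [  12. -141.   48.]
[-1.03200538e-01 -1.48646186e+02  7.92593781e+01]
```

The wrist picture shows the cap at (258,212), with the fingers closed above it. The depth puts the fingertips at about z 0.117, while the TCP reading says 0.079. I'll open and check whether that offset holds.

```bash
python3 -m crank '0 0 -1 0 0 0;0 0 -1 0 0 0;0 0 -1 0 0 0;0 0 -1 0 0 0;0 0 -1 0 0 0;0 0 -1 0 0 0;0 0 -1 0 0 0;0 0 -1 0 0 0;0 0 -1 0 0 0;0 0 -1 0 0 0;0 0 -1 0 0 0;0 0 -1 0 0 0' -1; python3 - <<'E'
from h import *
im,d,X=cloud("wrist");Y=rigc(X)*1000;cv2.imwrite("pics/w3.png",im)
print(rigc(get_obs()["ee_pos"])*1000)
m=(Y[...,1]>-165)&(Y[...,1]<-130)&(Y[...,2]>70)&(abs(Y[...,0])>35)&(abs(Y[...,0])<65)&(d>0)
for s in(-1,1):
    Q=Y[m&(np.sign(Y[...,0])==s)];print(s,len(Q),np.percentile(Q,[0,2,10,50,90,100],axis=0).round())
E
```

```text
time_s: 7.75
ee_pos: [0.4947, -0.1068, 0.0893]
tcp_rot: [0.803, 0.597, 0.0, -0.0]
contact_force: [-0.1, -0.1, 0.6]
grip_width: 0.0873
grasp_force: 0.0
[-2.03075857e-02 -1.48652745e+02  8.93426590e+01]
-1 4964 [[ -65. -162.  123.]
 [ -63. -158.  128.]
 [ -56. -152.  144.]
 [ -45. -137.  190.]
 [ -44. -132.  228.]
 [ -43. -130.  248.]]
1 3889 [[  43. -161.  123.]
 [  44. -156.  128.]
 [  44. -152.  140.]
 [  45. -137.  179.]
 [  54. -135.  220.]
 [  65. -130.  248.]]
```

View pics/w3.png

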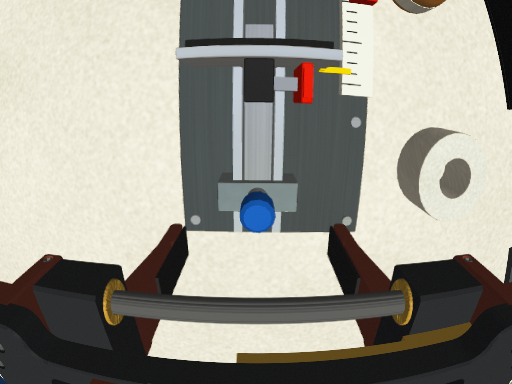

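The picture shows the open fingertips at (180,228) and (335,228), either side of the cap at (258,212). The depth again puts them about 34 mm above the reported TCP, so I'll go that much lower.

```bash
python3 -m crank '0 0 2 0 0 0;0 0 4 0 0 0;0 0 5.3 0 0 0;0 0 6 0 0 0;0 0 6 0 0 0;0 0 6 0 0 0' && python3 -m crank '0 0 0 0 0 0;0 0 0 0 0 0;0 0 0 0 0 0;0 0 0 0 0 0;0 0 0 0 0 0;0 0 0 0 0 0;0 0 0 0 0 0;0 0 0 0 0 0;0 0 0 0 0 0;0 0 0 0 0 0' 1 25
```

```text
time_s: 8.4
ee_pos: [0.495, -0.107, 0.0297]
tcp_rot: [0.803, 0.596, 0.0, 0.0]
contact_force: [0.0, -0.1, 0.1]
grip_width: 0.0877
grasp_force: 0.0
time_s: 9.4
ee_pos: [0.4946, -0.1067, 0.0293]
tcp_rot: [0.803, 0.597, -0.0, -0.0]
contact_force: [-1.0, 0.7, 0.5]
grip_width: 0.0254
grasp_force: 25.0
```

Gripped at 25 N. Now I'll pull up.

```bash
python3 -m crank '0 0 -.4 0 0 0;0 0 -.8 0 0 0;0 0 -1.2 0 0 0;0 0 -1.6 0 0 0;0 0 -1.75 0 0 0;0 0 -1.75 0 0 0;0 0 -1.75 0 0 0;0 0 -1.75 0 0 0' && python3 -m crank '0 0 0 0 0 0;0 0 0 0 0 0;0 0 0 0 0 0;0 0 0 0 0 0;0 0 0 0 0 0;0 0 0 0 0 0;0 0 0 0 0 0;0 0 0 0 0 0;0 0 0 0 0 0' -1 && python3 -m crank '0 0 -2 0 0 0;0 0 -5 0 0 0;0 0 -8 0 0 0;0 0 -9.5 0 0 0;0 0 -9.5 0 0 0'; python3 - <<'E'
from h import *
im,d,X=cloud("wrist");Y=rigc(X)*1000;cv2.imwrite("pics/w4.png",im)
print(rigc(get_obs()["ee_pos"])*1000)
h=cv2.cvtColor(im,40);H,S,V=h[...,0],h[...,1],h[...,2]
def st(n,m):
    Q=Y[m&(d>0)];print(n,len(Q),np.percentile(Q,[2,50,98],axis=0).round(1).tolist() if len(Q) else'')
st("cap",(H>100)&(H<130)&(S>150)&(V>60)&(abs(Y[...,0])<25))
y=(H>20)&(H<35)&(S>150)&(V>100)&(Y[...,0]>45)&(Y[...,0]<100);st("yellow",y)
r=((H<8)|(H>172))&(S>150)&(V>80)
st("mark",r&(Y[...,0]>75)&(Y[...,0]<110));st("lever",r&(Y[...,0]>5)&(Y[...,0]<60)&(Y[...,2]>80)&(Y[...,2]<100)&(Y[...,1]<-20))
st("boss",(V<60)&(abs(Y[...,0])<15)&(Y[...,1]<-40)&(Y[...,1]>-90)&(Y[...,2]>55))
st("plate",(abs(Y[...,0])<50)&(Y[...,1]>-60)&(Y[...,1]<0)&(Y[...,2]>89)&(Y[...,2]<96)&(V>150)&(S<60))
E
```

```text
time_s: 10.2
ee_pos: [0.4944, -0.1064, 0.0461]
tcp_rot: [0.802, 0.597, -0.0, -0.0]
contact_force: [5.0, 0.1, -23.3]
grip_width: 0.0253
grasp_force: 25.0
time_s: 11.1
ee_pos: [0.4947, -0.1068, 0.0468]
tcp_rot: [0.803, 0.597, -0.0, -0.0]
contact_force: [0.0, -0.6, 0.2]
grip_width: 0.088
grasp_force: 0.0
time_s: 11.6
ee_pos: [0.4962, -0.107, 0.1437]
tcp_rot: [0.803, 0.597, 0.002, 0.001]
contact_force: [0.1, 0.5, -1.0]
grip_width: 0.0877
grasp_force: 0.0
[   0.43412467 -148.32312357  142.32473825]
cap 815 [[-12.2, -155.3, 87.9], [-1.2, -141.8, 105.5], [9.8, -132.3, 107.3]]
yellow 169 [[45.1, -126.4, 8.0], [59.1, -36.4, 35.5], [75.7, -29.8, 278.3]]
mark 194 [[76.9, -114.0, 20.6], [88.5, 35.2, 31.4], [102.0, 43.2, 260.6]]
lever 306 [[26.7, -64.2, 81.9], [30.1, -50.8, 89.3], [34.2, -37.8, 91.4]]
boss 664 [[-10.5, -64.1, 82.6], [-1.3, -52.2, 84.2], [8.0, -40.1, 85.6]]
plate 983 [[-47.8, -34.6, 89.1], [0.2, -31.1, 90.3], [48.1, -27.6, 91.6]]
```

View pics/w4.png

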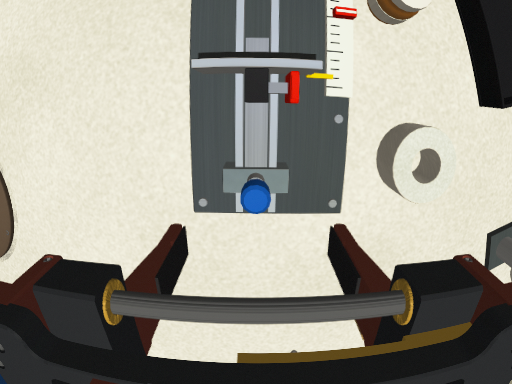

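Cap up: its top is at 107 mm. The picture shows the pointer at (318,76), the red mark at (344,13) and the cap at (257,195). Next I'll move to just behind the head with the fingers part open.

```bash
python3 -m crank '3 .1 0 0 0 0;6 .3 0 0 0 0;8.8 .4 0 0 0 0;8.8 .4 1 0 0 0;8.8 .4 4 0 0 0;8.8 .4 5 0 0 0;8.8 .4 5 0 0 0;8.8 .4 5 0 0 0' -0.64; python3 - <<'E'
from h import *
im,d,X=cloud("wrist");Y=rigc(X)*1000;cv2.imwrite("pics/w5.png",im)
o=get_obs();print(rigc(o["ee_pos"])*1000,o["grip_width"])
h=cv2.cvtColor(im,40);H,S,V=h[...,0],h[...,1],h[...,2]
def st(n,m):
    Q=Y[m&(d>0)];print(n,len(Q),np.percentile(Q,[2,50,98],axis=0).round(1).tolist() if len(Q) else'')
y=(H>20)&(H<35)&(S>150)&(V>100)&(Y[...,0]>45)&(Y[...,0]<100)&(Y[...,2]<60)&(Y[...,1]>-70);st("yellow",y)
r=((H<8)|(H>172))&(S>150)&(V>80)
st("mark",r&(Y[...,0]>75)&(Y[...,0]<110)&(Y[...,2]<60)&(Y[...,1]>0));st("lever",r&(Y[...,0]>5)&(Y[...,0]<60)&(Y[...,2]>80)&(Y[...,2]<100)&(Y[...,1]<-20))
st("boss",(V<60)&(abs(Y[...,0])<15)&(Y[...,1]<-37)&(Y[...,1]>-90)&(Y[...,2]>55)&(Y[...,2]<95))
st("fingers",(abs(Y[...,1]+60)<15)&(Y[...,2]>98)&(Y[...,2]<125)&(abs(Y[...,0])<70))
E
```

```text
time_s: 12.45
ee_pos: [0.5237, -0.0245, 0.0918]
tcp_rot: [0.803, 0.596, -0.0, -0.0]
contact_force: [-0.8, -0.7, 0.1]
grip_width: 0.0718
grasp_force: 0.0
[  3.56164624 -61.13200115  92.34142106] 0.07232396111478448
yellow 99 [[63.2, -37.5, 20.9], [70.6, -34.5, 37.1], [79.8, -32.4, 38.5]]
mark 209 [[81.2, 34.5, 25.0], [89.9, 37.8, 34.1], [104.2, 43.9, 35.6]]
lever 425 [[28.6, -63.7, 82.6], [31.6, -48.8, 91.3], [35.7, -37.1, 93.3]]
boss 949 [[-8.8, -63.5, 84.7], [0.6, -50.3, 86.2], [10.1, -37.5, 87.3]]
fingers 0
```

View pics/w5.png

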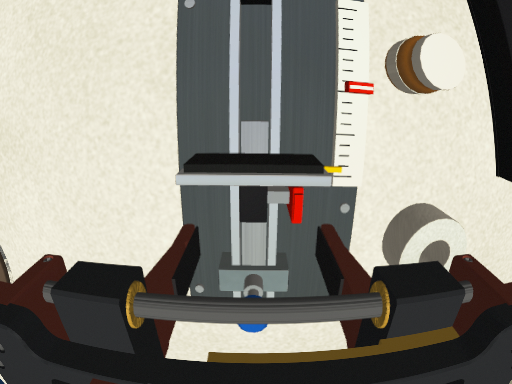

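The pointer is at (340,170) and the mark's white line at (359,88), with the fingers straddling boss and lever. I'll lower beside them, then push.

```bash
python3 -m crank '0 .25 2 0 0 0;0 .25 4.5 0 0 0;0 .25 6.5 0 0 0;0 .25 7.7 0 0 0;0 .25 7.7 0 0 0' && python3 -m crank '.5 0 0 0 0 0;1 0 0 0 0 0;1.3 0 0 0 0 0;1.6 0 0 0 0 0;2.1 0 0 0 0 0;2.6 0 0 0 0 0;2.6 0 0 0 0 0'; python3 - <<'E'
from h import *
im,d,X=cloud("wrist");cv2.imwrite("pics/w6.png",im)
o=get_obs();print(rigc(o["ee_pos"])*1000,o["contact_force"])
E
```

```text
time_s: 13.0
ee_pos: [0.5259, -0.0246, 0.0143]
tcp_rot: [0.803, 0.596, -0.001, -0.0]
contact_force: [0.8, 0.7, -0.0]
grip_width: 0.0716
grasp_force: 0.0
time_s: 13.7
ee_pos: [0.5343, 0.0014, 0.0149]
tcp_rot: [0.802, 0.597, 0.0, 0.0]
contact_force: [0.1, -3.1, 1.6]
grip_width: 0.0718
grasp_force: 1.1
[  5.38226526 -33.99720675  14.81539058] [-0.18227491 -2.47635715  0.69515695]
```

View pics/w6.png

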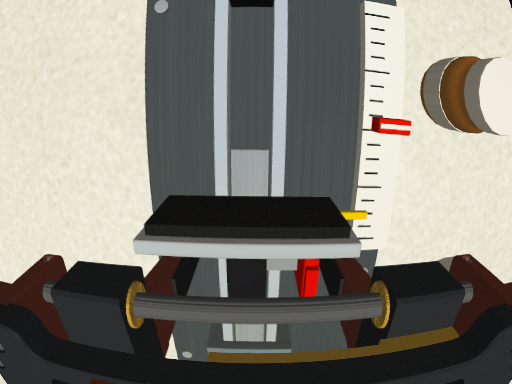

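The pointer tip is at (366,215) and the white line at (394,127). The push force of about 2.7 N matches the spring, so the leg is moving.

```bash
cat > gap.py <<'E'
from h import *
im,_=viewer.snapshot("wrist");cv2.imwrite("pics/w_last.png",im)
h=cv2.cvtColor(im,40).astype(int);H,S,V=h[...,0],h[...,1],h[...,2]
c=np.zeros(H.shape,bool);c[50:320,330:440]=1
ys,xs=np.nonzero((H>20)&(H<35)&(S>150)&(V>120)&c);k=xs>=xs.max()-6;p=(xs[k].mean(),ys[k].mean())
r=(((H<8)|(H>172))&(S>150)&(V>100)&c).astype(np.uint8)
n,l,s,_=cv2.connectedComponentsWithStats(cv2.morphologyEx(r,cv2.MORPH_CLOSE,np.ones((5,5))))
i=1+np.argmax(s[1:,4]);x0,y0,w,hh,a=s[i]
sub=(l==i)&(S<120)&(V>120);yy,xx=np.nonzero(sub);q=(xx.mean(),yy.mean())
A=rigc(at_z("wrist",p,.036));B=rigc(at_z("wrist",q,.035))
print("ptr",np.round(p,1),(A*1000).round(1),"line",np.round(q,1),len(xx),(B*1000).round(1),"gap mm",((B-A)[1]*1000).round(1))
o=get_obs();print(rigc(o["ee_pos"])*1000,o["contact_force"],o["grip_width"],o["grasp_force"],o["time_s"])
E
python3 gap.py
```

```text
ptr [386.9 303.3] [110.  -98.3  36. ] line [nan nan] 0 [nan nan nan] gap mm nan
[  5.29157701 -34.29196365  14.78655611] [-0.15860092 -3.34747439  1.40124767] 0.0718675802904853 1.1010369658470154 13.8gap.py:9: RuntimeWarning: Mean of empty slice.
  sub=(l==i)&(S<120)&(V>120);yy,xx=np.nonzero(sub);q=(xx.mean(),yy.mean())
  ret = ret.dtype.type(ret / rcount)
```

```bash
python3 - <<'E'
s=open('gap.py').read()
s=s.replace("c[50:320,330:440]","c[50:255,330:440]")
s=s.replace("sub=(l==i)&(S<120)&(V>120);yy,xx=np.nonzero(sub);q=(xx.mean(),yy.mean())",
"""xx=np.arange(x0+6,x0+w-6);col=[]
for x in xx:
    e=np.nonzero(r[:,x])[0];seg=np.arange(e.min()+1,e.max());wt=np.clip(200-S[seg,x],0,None)+1e-3;col.append((wt*seg).sum()/wt.sum())
q=(xx.mean(),np.mean(col))""")
open('gap.py','w').write(s)
E
python3 gap.py
```

```text
ptr [363.6 214.5] [ 75.8 -21.   36. ] line [393.  125.3] 25 [90.6 38.7 35. ] gap mm 59.6
[  5.27235254 -34.48769324  14.77346299] [-0.84517356 -2.6335292   0.45085755] 0.07190178741974812 1.102381143718958 13.85
```

```bash
python3 -m crank '.7 0 0 0 0 0;1.4 0 0 0 0 0;2.1 0 0 0 0 0;2.8 0 0 0 0 0;3.5 0 0 0 0 0;4.2 0 0 0 0 0;4.9 0 0 0 0 0;5.5 0 0 0 0 0;5.5 0 0 0 0 0;5.5 0 0 0 0 0'; python3 gap.py
```

```text
time_s: 14.85
ee_pos: [0.5496, 0.0535, 0.0148]
tcp_rot: [0.802, 0.597, -0.0, -0.0]
contact_force: [1.0, -4.0, -0.2]
grip_width: 0.0719
grasp_force: 1.5
ptr [363.9 214.8] [75.4 33.8 36. ] line [384.  206.8] 25 [90. 39. 35.] gap mm 5.2
[ 4.56734326 20.4479596  14.80322898] [ 1.79574235 -3.7706164   0.46213592] 0.07192585631906015 1.5160139556974173 14.9
```

View pics/w_last.png

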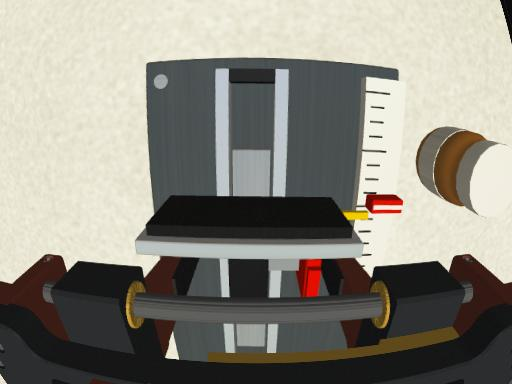

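The pointer is at (364,215) and the line at (384,207), a gap of about 5 mm. I'll nudge forward and hold.

```bash
python3 -m crank '.25 0 0 0 0 0;.5 .05 0 0 0 0;.5 .1 0 0 0 0;.5 .1 0 0 0 0;.5 .1 0 0 0 0;.5 .1 0 0 0 0'; python3 gap.py
```

```text
time_s: 15.5
ee_pos: [0.5514, 0.0578, 0.0146]
tcp_rot: [0.802, 0.597, -0.0, -0.0]
contact_force: [-2.5, -2.4, 0.2]
grip_width: 0.072
grasp_force: 1.6
ptr [364.4 214.6] [76.2 38.9 36. ] line [382.5 213.6] 24 [90.  39.1 35. ] gap mm 0.2
[ 5.12035324 25.31183082 14.54870843] [-2.73838602 -3.00375311 -0.71439345] 0.0718543881010934 1.5522284153848886 15.55
```

On the mark. I'll close gently with 20 N.

```bash
python3 -m crank '0 0 0 0 0 0;0 0 0 0 0 0;0 0 0 0 0 0;0 0 0 0 0 0;0 0 0 0 0 0;0 0 0 0 0 0;0 0 0 0 0 0;0 0 0 0 0 0;0 0 0 0 0 0;0 0 0 0 0 0' 1 20; python3 gap.py
```

```text
time_s: 16.55
ee_pos: [0.5516, 0.0578, 0.0152]
tcp_rot: [0.803, 0.596, -0.0, -0.0]
contact_force: [-3.6, -2.7, 6.5]
grip_width: 0.0305
grasp_force: 20.0
ptr [363.6 214.6] [76.1 38.7 36. ] line [383.  213.1] 23 [90.8 39.2 35. ] gap mm 0.5
[ 5.30039185 25.44489183 15.23286256] [-3.7933011  -2.15176771  5.7281072 ] 0.030786293943799867 20.0077924184734 16.6
```

View pics/w_last.png

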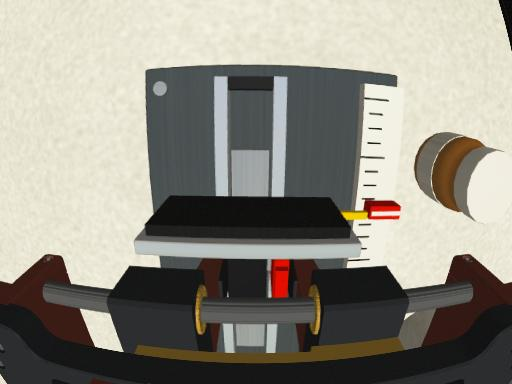

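The lever is closed: the opening is 30.6 mm against an expected 31, and the lever sits against the boss at (281,280). The pointer (364,215) is level with the line (383,213). I'll hold briefly and hand in.

```bash
python3 -m crank '0 0 0 0 0 0;0 0 0 0 0 0;0 0 0 0 0 0' && python3 gap.py && python3 -c "
from station import workorder;print(workorder.hand_in())"
```

```text
time_s: 16.9
ee_pos: [0.5516, 0.0578, 0.0152]
tcp_rot: [0.803, 0.596, -0.0, -0.0]
contact_force: [-3.8, -3.9, 5.6]
grip_width: 0.0309
grasp_force: 20.0
ptr [363.6 214.6] [76.1 38.7 36. ] line [383.  213.1] 23 [90.8 39.2 35. ] gap mm 0.6
[ 5.25789461 25.40931778 15.21630605] [-3.4243055  -3.29394017  5.97106915] 0.030534299548539246 20.00751494168071 16.95
the job is handed in; nothing more can be done
None
```

I handed the job in at about 17 s with the cap up, the leg held about 0.6 mm from the mark and the lever closed under a 20 N grip; the first grasp at the cap closed on air because the real fingertips sit about 34 mm above the reported TCP, and no verdict came back.

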